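# Zero the thickness gauge and hold its foot open

## Robot

A 6-joint arm with a two-finger parallel gripper is mounted at the origin on a cart in front of the work surface, level with it; the furniture and walls round the work are solid. World frame = base frame: x ahead of the robot, y to its left, z up, the work surface at z = 0. Lengths are in mm, angles in rad, forces in N, time in s.
With the tool pointing down it reaches from about 300 to 775 mm from the base axis. Payload 14.6 kg.
Tool frame: the origin (TCP) lies between the finger pads; the fingertips stand ahead of it and the grasp point (between the pads) lies 11 mm behind it (manip.finger_overhang is the z of the fingertips in the tool frame, in mm); z points along the fingers, y is the line along which they close (so a half turn about z gives the same grasp; the last joint's range is limited). The gripper opens to 94 mm and grips with 3 to 60 N. Pads are 16 mm wide; open, the fingers measure 119 mm over their backs; the gripper's body (75 mm by 177 mm) begins 78 mm behind the grasp point.
Start: joints at [1.135, 0.3, 1.521, -0, 1.321, -0.067], TCP at [198.27, 513.009, 213.446] pointing down, gripper open.
Joint ranges: [-3.03, 3.03], [-0.79, 2.21], [0.23, 2.52], [-1.04, 4.18], [0, 3.07], [-2.55, 2.55]. Speed limits (rad/s): [2.22, 2.22, 2.57, 3.14, 3.14, 3.14].

## Interface

Orientations are given as [roll, pitch, yaw] about the fixed x, y, z axes, in that order (R = Rz(yaw) Ry(pitch) Rx(roll)).
In Python, from cell import manip gives the robot as it stands.
- The arm moves only by the tool jog_arm, never from a script. Its argument "series" is a list of rows, each a list of 7 numbers: the shift along the world's x, y, z as a fraction of full scale, then the turn, a rotation vector about the world's x, y, z as a fraction of full scale, then the closure, from 0 (fully open) to 1 (shut). In form: [[dx, dy, dz, wx, wy, wz, fingers], ...]. A call has 1 to 8 rows; each row is the pose to reach, as a shift and turn from the pose commanded when the call began; what a row does not reach only later rows make up. Full scale, the value 1, is 120 mm for a shift and 90 degrees for a turn. A row lasts 1/12 s, in which the tool goes at most 41.7 mm and 7.16 degrees, less where a joint would pass 70% of its speed; a pose out of reach is approached as far as the arm can. A call with a number of a shift or a turn outside -1 to 1 is refused whole. A call with a gripper value outside its range is refused whole. The fingers move at their own pace and stop on an object; "grip_force" is the grip in N (left out, the last holds). Time passes only in rows, so rows that repeat a pose let the fingers close. It gives the time, the measured TCP pose, the force, the opening and the grip force at its end, in the units of the state.
- manip.read_state(): the state, without advancing time (a new reading comes with each control period).
- manip.camera(name): name is "scene" or "top"; returns a dict with "frame" (400x640x3 uint8, red, green, blue), "vfov" (degrees; the focal length in pixels is half the picture's height over the tangent of half this angle, whatever the lens; pixels are square), "cx", "cy" (the principal point, pixels), "R" (3x3) and "t" (3): a world point X has camera coordinates R X + t. Camera axes: x right, y down, z forward; pixel columns grow to the right and rows downward; lengths in mm; the calibration is good to about 2 mm. A picture is of the moment at which its call begins. There is no depth.
- manip.sign_off(): hands the job in; it is judged then, once.
The state is a dict: "clock": time; "joints": joint angles; "qd": joint speeds; "effort": joint torques, N m; "eef_pos": TCP position; "eef_rot": TCP orientation; "wrist_force": force on the tool from outside, world axes, zero at the start; "moment": the same for the moment, N m; "finger_gap": finger opening in mm; "finger_force": force on a finger pad.
Only numpy, scipy, OpenCV 4.12 (cv2) and the standard library are available. Lean on these libraries where they do the work, as an engineer would, in place of code of your own. Each camera call takes 0.05 s, during which the arm holds its last target. There are 200 camera calls.

## Task

Get the bench thickness gauge ready for me to slide a glass slide into it: with its foot resting on the anvil, first turn the knurled bezel until the red zero mark lies exactly under the pointer. Then press the thumb lever down until the foot is raised 5 mm, which is half a turn of the pointer to the broad black mark straight across from the zero, never running it up to its stop, and finish with the lever still held there; do not disturb the other things on the bench.

Things in the scene. Friction and masses are not known exactly. Their poses are not given: they have to be found in the camera images.
- thickness_gauge: grey cast bench thickness gauge, fixed to the bench, base 122 x 96 mm, 141 mm high. Origin on the bench under the spindle axis; +x points from the spindle to the column, +z up; the thumb lever sticks out to -y. The round dial lies flat on top, facing up, coaxial with the spindle; its black pointer rests pointing to the column (+x) and turns clockwise, 10 mm a turn, as the foot lifts
- bezel_grip (a point): centre of the top of the dial, on the bezel's vertical axis. The knurled bezel is a dark ring 60 mm in diameter reaching from this point 18 mm down, over a narrower case, with 15 mm more clear below it all round. Grip it across its diameter from above at any yaw; light friction (0.06 N m), it stays where it is left
- gauge_bezel (a joint): angle of bezel and dial face, rad, growing clockwise seen from above; 0 when the broad red zero mark lies under the resting pointer (toward the column). The white face carries small marks each 0.2 mm, long marks each 1 mm and a broad black mark straight across from the zero (5 mm)
- gauge_spindle (a joint): lift of the foot above the anvil, m: 0 resting on the anvil, stop at 0.009; the pointer turns 2 pi for 0.010
- gauge_lever: steel lift lever with a black thumb pad at its free end; origin on its pivot pin (along the gauge's x), 24 mm to -y of the spindle axis and 74 mm above the bench
- lever_pad (a point): centre of the top of the round black thumb pad, 25 mm in diameter, 91 mm to -y of the spindle axis, about 95 mm above the bench at rest, only the bench under it. Pressed down it drops about 3 mm per mm of foot lift (15 mm for 5 mm) and moves outward 2 to 3 mm; a spring returns it, about 2 N at the start and 6 N at 5 mm lift
- slide_box: blue box of microscope slides, 88 x 98 x 38 mm, loose; origin under its centre
- timer: white bench timer, 60 x 64 x 19 mm, loose; origin under its centre
- forceps: steel forceps, 9 x 140 x 12 mm, loose; origin under its centre
- pen: red pen, 12 x 145 x 9 mm, loose; origin under its centre

How it is judged:
By the outcome, as a careful person would: the job done as asked, in the order asked, and still so for the second after the job is handed in, while the arm keeps its last pose, push and grip.
It also fails if it takes over 48 s, if anything falls off the work surface, if the arm or the gripper's body presses on something with over 40 N, if the wrist force passes 120 N, or if a joint passes its speed limit or range.

## Working session

There is one attempt and no reset: what is moved stays moved. The work goes in short steps, Python scripts to look and compute and a tool call to move; the robot and the scene stay as the last step left them, time stands still between calls to the robot, and variables do not carry over. Pictures are saved under pics/ and viewed, at most 10 in all, crops included, and the job is handed in when it is done.

Besides the shell and the picture viewer there is one more tool, called as name(argument=value, ...), one argument or row to a line, values as JSON. jog_arm: Moves the arm, as the interface text tells. Its arguments: {"type":"object","properties":{"series":{"type":"array"},"grip_force":{"type":"number"}},"required":["series"]}

```bash
ls; mkdir -p pics; python3 - <<'E'
from cell import manip
import cv2,pickle,numpy as np
for n in ("scene","top"):
    c=manip.camera(n); pickle.dump(c,open(n+".pkl","wb"))
    cv2.imwrite(f"pics/{n}0.png",c["frame"][:,:,::-1]); print(n,c["vfov"],c["cx"],c["cy"],(-c["R"].T@c["t"]).round())
print(manip.read_state(),manip.finger_overhang)
E
```

```text
pics
scene 53.2196835052892 321.1248861011784 203.4621582307655 [ -63. -288.  637.]
top 53.72532095735482 315.61404260705325 195.36313322224098 [337.  84. 966.]
{'clock': 0.1, 'joints': array([ 1.13540801e+00,  3.00429279e-01,  1.52152241e+00,  2.35724150e-05,
        1.32068553e+00, -6.65822682e-02]), 'qd': array([ 0.00102364, -0.00030683, -0.00084934,  0.00069595, -0.00200222,
       -0.0001146 ]), 'effort': array([ 5.70561169e-04, -5.32642257e+01, -3.53282261e+01,  7.09185773e-02,
        2.34706403e-02, -3.48933588e-05]), 'eef_pos': array([198.16896162, 512.81714171, 212.93407889]), 'eef_rot': array([-3.14055192e+00, -9.22806534e-05,  2.77278071e+00]), 'wrist_force': array([ 0.47244469, -0.03370191, -0.08597641]), 'moment': array([ 0.02280111,  0.03100293, -0.01440766]), 'finger_force': 0.0, 'finger_gap': 94.21263123642551} 8.0
```

View pics/scene0.png

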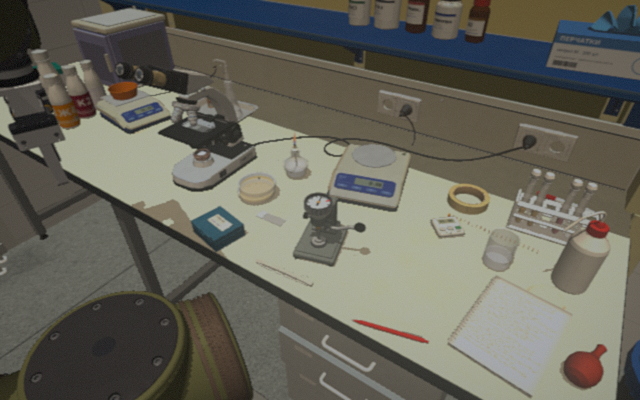

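View pics/top0.png

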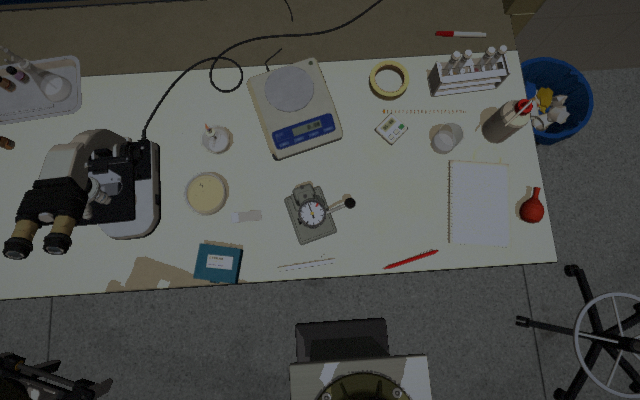

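The scene view shows the gauge dial at about (318,203) and the lever pad at (359,227). The top view puts the dial at (312,214) and the pad at (349,203), with the column toward (304,190).

```bash
cat > h.py <<'E'
import numpy as np,cv2,pickle
def f(c): return 200/np.tan(np.radians(c["vfov"]/2))
def cast(c,u,v,z):
    d=c["R"].T@np.array([(u-c["cx"])/f(c),(v-c["cy"])/f(c),1]); o=-c["R"].T@c["t"]
    return o+d*(z-o[2])/d[2]
def proj(c,X):
    p=c["R"]@np.array(X,float)+c["t"]; return f(c)*p[:2]/p[2]+[c["cx"],c["cy"]]
E
python3 - <<'E'
from h import *
T=pickle.load(open("top.pkl","rb"));S=pickle.load(open("scene.pkl","rb"))
for u,v,z in((312,214,141),(349,203,95),(312,214,0)): print(cast(T,u,v,z).round(1))
print(cast(S,318,203,141).round(1),cast(S,359,227,95).round(1))
a=cv2.resize(T["frame"][175:250,280:360],None,fx=8,fy=8,interpolation=cv2.INTER_CUBIC)[:,:,::-1]
b=cv2.resize(S["frame"][185:265,290:375],(640,602),interpolation=cv2.INTER_CUBIC)[:,:,::-1]
cv2.imwrite("pics/a.png",np.clip(a*1.6,0,255)); cv2.imwrite("pics/b.png",np.clip(b[:600]*1.6,0,255))
E
```

```text
[471.4  82.6 141. ]
[498.3  -1.9  95. ]
[494.3  82.5   0. ]
[464.9  76.5 141. ] [493.7  -5.5  95. ][ WARN:0@0.091] global loadsave.cpp:1063 imwrite_ Unsupported depth image for selected encoder is fallbacked to CV_8U.
```

View pics/a.png

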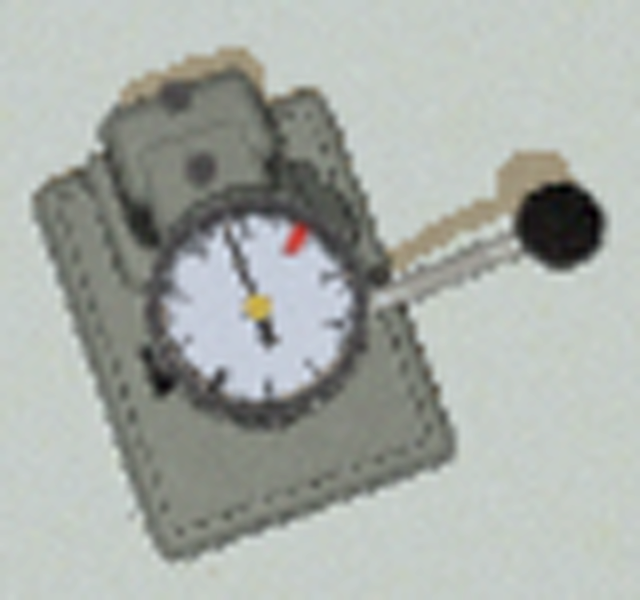

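View pics/b.png

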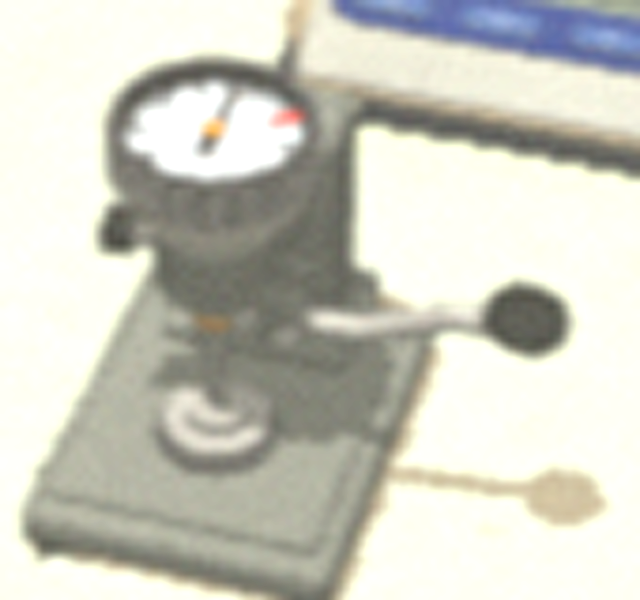

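```bash
cat >> h.py <<'E'
def cen(c,box,m):
    x0,x1,y0,y1=box; s=8
    i=cv2.resize(c["frame"][y0:y1,x0:x1],None,fx=s,fy=s,interpolation=cv2.INTER_CUBIC).astype(int)
    k=m(i[...,0],i[...,1],i[...,2]).astype(np.uint8)
    n,l,st,ce=cv2.connectedComponentsWithStats(k); j=1+np.argmax(st[1:,4])
    return (ce[j]+.5)/s-.5+[x0,y0],st[j,4]/s/s,st[j,:4]/s
red=lambda r,g,b:(r-g>35)&(r-b>35)&(b>g-25)
yel=lambda r,g,b:(r-b>45)&(g-b>20)
blk=lambda r,g,b:(r<45)&(g<45)&(b<45)
E
python3 - <<'E'
from h import *
T=pickle.load(open("top.pkl","rb"));S=pickle.load(open("scene.pkl","rb"))
def tri(a,b):
    A=[];B=[]
    for c,p in((T,a),(S,b)):
        o=-c["R"].T@c["t"]; d=cast(c,*p,0)-o; d/=np.linalg.norm(d); P=np.eye(3)-np.outer(d,d); A.append(P);B.append(P@o)
    return np.linalg.lstsq(np.vstack(A),np.hstack(B),rcond=None)[0]
R={}
for n,m,bt,bs in(("hub",yel,(300,326,202,228),(304,334,192,212)),("red",red,(300,326,200,228),(304,334,192,212)),("pad",blk,(340,360,192,215),(348,372,218,236))):
    a=cen(T,bt,m);b=cen(S,bs,m);print(n,a,b); X=tri(a[0],b[0]);print(X.round(1),cast(T,*a[0],141 if n!="pad" else 95).round(1),cast(S,*b[0],141 if n!="pad" else 95).round(1),proj(T,X)-a[0])
    R[n]=a[0]
v=cast(T,*R["red"],139)-cast(T,*R["hub"],139); print("red angle",np.degrees(np.arctan2(v[1],v[0])))
w=cast(T,*R["pad"],95)-cast(T,*R["hub"],141); print("gauge yaw from pad",np.degrees(np.arctan2(w[0],-w[1])),np.hypot(w[0],w[1]))
# pointer: dark pixels within annulus
x0,y0=300,202;s=8
g=cv2.resize(T["frame"][202:228,300:326].min(2),None,fx=s,fy=s,interpolation=cv2.INTER_CUBIC)
yy,xx=np.mgrid[:g.shape[0],:g.shape[1]]; px=(xx+.5)/s-.5+x0-R["hub"][0];py=(yy+.5)/s-.5+y0-R["hub"][1];r=np.hypot(px,py)
for r0,r1 in((3,6),(3,8),(4,9)):
    k=(r>r0)&(r<r1)&(abs(np.degrees(np.arctan2(-py,px))-109)<20); wt=np.clip(130.-g[k],0,None)
    q=R["hub"]+[(wt*px[k]).sum()/wt.sum(),(wt*py[k]).sum()/wt.sum()]
    v=cast(T,*q,139)-cast(T,*R["hub"],139);print("ptr",np.degrees(np.arctan2(v[1],v[0])),wt.sum())
E
```

```text
hub (array([311.77649457, 212.87737772]), np.float64(5.75), array([10.875, 10.   ,  2.75 ,  2.75 ])) (array([317.90462538, 201.59155199]), np.float64(5.109375), array([13.   ,  8.875,  2.75 ,  2.375]))
[474.6  83.1 135.7] [473.8  82.9 141. ] [468.7  79.3 141. ] [-0.08007891  0.07594173]
red (array([316.59184272, 204.33714789]), np.float64(6.65625), array([15.75 ,  2.875,  2.625,  3.875])) (array([327.63461538, 200.21832579]), np.float64(6.90625), array([22.125,  7.625,  4.125,  2.25 ]))
[493.1  71.4 132.4] [491.5  71.5 141. ] [483.5  65.3 141. ] [-0.01231176  0.01141454]Traceback (most recent call last):
  File "<stdin>", line 10, in <module>
  File "h.py", line 12, in cen
    n,l,st,ce=cv2.connectedComponentsWithStats(k); j=1+np.argmax(st[1:,4])
                                                       ~~~~~~~~~^^^^^^^^^^
    return _wrapfunc(a, 'argmax', axis=axis, out=out, **kwds)
    return bound(*args, **kwds)
ValueError: attempt to get argmax of an empty sequence
```

```bash
cat > ang.py <<'E'
from h import *
def angles(T,guess=109,verbose=True,hubxy=None):
    bt=(298,328,200,230)
    hub=cen(T,bt,yel)[0] if hubxy is None else np.array(hubxy); rd=cen(T,bt,red)[0]
    A=lambda q:(lambda v:np.degrees(np.arctan2(v[1],v[0])))(cast(T,*q,139)-cast(T,*hub,139))
    x0,x1,y0,y1=bt;s=8
    g=cv2.resize(T["frame"][y0:y1,x0:x1].min(2),None,fx=s,fy=s,interpolation=cv2.INTER_CUBIC)
    yy,xx=np.mgrid[:g.shape[0],:g.shape[1]]; px=(xx+.5)/s-.5+x0-hub[0];py=(yy+.5)/s-.5+y0-hub[1];r=np.hypot(px,py)
    out=[]
    for r0,r1 in((3,6),(3,8),(4,9)):
        d=(np.degrees(np.arctan2(-py,px))-guess+180)%360-180
        k=(r>r0)&(r<r1)&(abs(d)<20); wt=np.clip(150.-g[k],0,None)
        out.append(A(hub+[(wt*px[k]).sum()/wt.sum(),(wt*py[k]).sum()/wt.sum()]))
    if verbose: print("hub",hub,"red",rd,"red ang",A(rd),"ptr",np.round(out,1))
    return A(rd),out
E
python3 - <<'E'
from ang import *
T=pickle.load(open("top.pkl","rb"));S=pickle.load(open("scene.pkl","rb"))
angles(T)
p=cen(T,(340,360,192,215),blk);print(p);a=cast(T,*p[0],95);print(a)
p=cen(S,(348,372,218,236),lambda r,g,b:(r<80)&(g<80)&(b<80));print(p,cast(S,*p[0],95))
h=cast(T,311.776,212.877,140);w=a-h;print("yaw by pad",np.degrees(np.arctan2(w[0],-w[1])),np.hypot(*w[:2]))
# outer bezel ring edges: fit dark/base edges -> base rectangle direction, left edge points in crop a.png
for (u,v),(u2,v2) in (((40,205),(160,540)),((320,95),(450,430)),((180,555),(450,455))):
    q=[cast(T,(x+.5)/8-.5+280,(y+.5)/8-.5+175,15) for x,y in((u,v),(u2,v2))];d=q[1]-q[0];print(np.degrees(np.arctan2(d[1],d[0])))
E
```

```text
hub [311.77649457 212.87737772] red [316.59184272 204.33714789] red ang -32.84399154513983 ptr [17.1 16.7 16. ]
(array([349.49513064, 202.5685366 ]), np.float64(82.828125), array([ 4.625,  5.875, 10.625, 10.5  ]))
[499.19085132  -3.11783079  95.        ]
(array([359.31484919, 227.0512471 ]), np.float64(67.34375), array([ 6.375,  5.25 , 10.5  ,  8.5  ])) [493.9646284  -6.0775637  95.       ]
yaw by pad 16.31326727962448 89.65510306877349
-163.63408516380574
-163.22255185365577
-73.52106308469045
```

The top view puts the spindle near (473,82) and the pad near (498,-4). Gauge yaw is about 16.5°, and the red mark sits about 49° clockwise of the pointer. I'm moving above the dial with the same tool yaw.

jog_arm(
  series=[
    [0.08, -0.3, 0, 0, 0, 0, 0],
    [0.16, -0.6, 0, 0, 0, 0, 0],
    [0.25, -0.9, 0, 0, 0, 0, 0],
    [0.25, -1, 0, 0, 0, 0, 0],
    [0.25, -1, 0, 0, 0, 0, 0],
  ],
)

```text
clock: 0.52
eef_pos: [228.6, 391.1, 213.6]
eef_rot: [-3.142, 0.0, 2.771]
wrist_force: [-0.4, 0.9, -0.2]
finger_gap: 94.1
finger_force: 0.0
```

jog_arm(
  series=[
    [0.15, -0.3, 0, 0, 0, 0, 0],
    [0.3, -0.6, 0, 0, 0, 0, 0],
    [0.45, -0.9, 0, 0, 0, 0, 0],
    [0.5, -1, 0, 0, 0, 0, 0],
    [0.5, -1, 0, 0, 0, 0, 0],
  ],
)

```text
clock: 0.93
eef_pos: [289.4, 271.8, 213.6]
eef_rot: [3.141, 0.0, 2.77]
wrist_force: [-0.2, 0.6, 0.3]
finger_gap: 93.9
finger_force: 0.0
```

jog_arm(
  series=[
    [0.2, -0.27, 0, 0, 0, 0, 0],
    [0.4, -0.54, 0, 0, 0, 0, 0],
    [0.6, -0.8, 0, 0, 0, 0, 0],
    [0.75, -1, 0, 0, 0, 0, 0],
    [0.75, -1, 0, 0, 0, 0, 0],
  ],
)

```text
clock: 1.35
eef_pos: [380.6, 151.1, 213.3]
eef_rot: [-3.141, 0.0, 2.77]
wrist_force: [-0.2, 1.2, 0.3]
finger_gap: 93.9
finger_force: 0.0
```

jog_arm(
  series=[
    [0.27, -0.2, 0, 0, 0, 0, 0],
    [0.54, -0.4, 0, 0, 0, 0, 0],
    [0.78, -0.59, 0, 0, 0, 0, 0],
    [0.78, -0.59, 0, 0, 0, 0, 0],
    [0.78, -0.59, 0, 0, 0, 0, 0],
    [0.78, -0.59, 0, 0, 0, 0, 0],
  ],
)

```text
clock: 1.85
eef_pos: [471.6, 83.6, 213.0]
eef_rot: [-3.141, -0.001, 2.774]
wrist_force: [-1.1, 0.3, -0.4]
finger_gap: 93.7
finger_force: 0.0
```

```bash
python3 - <<'E'
from cell import manip
from h import *
s=manip.read_state();print(s)
o=[]
for n in("top","scene"):
    c=manip.camera(n);pickle.dump(c,open(n+"1.pkl","wb"));u,v=proj(c,s["eef_pos"]).astype(int);print(n,u,v)
    i=c["frame"][max(0,v-55):v+55,u-75:u+75,::-1];o.append(cv2.resize(i,(410,300),interpolation=cv2.INTER_CUBIC)*1.0)
cv2.imwrite("pics/c.png",np.clip(np.vstack(o)*1.5,0,255).astype(np.uint8))
E
```

```text
{'clock': 1.85, 'joints': array([ 9.87822022e-02,  1.41903982e-01,  1.71490119e+00,  3.16194917e-04,
        1.28585024e+00, -1.10406557e+00]), 'qd': array([ 0.0117422 , -0.0225886 ,  0.01376269, -0.00014675, -0.00126435,
       -0.0075165 ]), 'effort': array([-1.24360621e+00, -4.21393204e+01, -3.53931391e+01, -1.59973267e-02,
        4.44481533e-02, -2.34540773e-02]), 'eef_pos': array([471.55203754,  83.59243813, 213.0116386 ]), 'eef_rot': array([-3.14138535e+00, -1.08559389e-03,  2.77355494e+00]), 'wrist_force': array([-1.11261175,  0.26008871, -0.36382363]), 'moment': array([ 0.01211137, -0.01604351, -0.05210201]), 'finger_force': 0.0, 'finger_gap': 93.66775310113864}
top 311 207
scene 316 170
```

View pics/c.png

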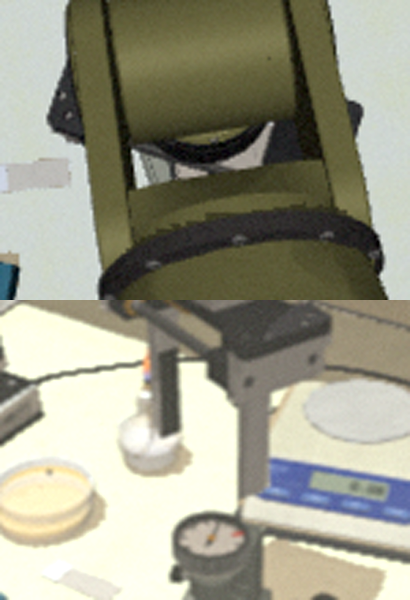

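The gripper is above the dial. In the scene crop the fingertips are at about (168,437) and (253,495), which is (302.5,165) and (333.6,186.5) in the frame. I'll compare those with the predicted projection.

```bash
python3 - <<'E'
from h import *
S=pickle.load(open("scene1.pkl","rb"))
e=np.array([471.6,83.6,205]);d=np.array([.36,.933,0])
for k in(-47,-53,-59.5,47,53,59.5): print(k,proj(S,e+k*d))
x=np.array([-.933,.36,0])
for k in(-47,-59.5,47,59.5): print(k,proj(S,e+k*d+8*x),proj(S,e+k*d-8*x))
for z in(139,141): print(cast(S,317.9,201.6,z))
i=S["frame"][140:210,285:350,::-1]; cv2.imwrite("pics/d.png",np.clip(cv2.resize(i,None,fx=8,fy=8,interpolation=cv2.INTER_CUBIC)*1.5,0,255).astype(np.uint8))
E
```

```text
-47 [330.81208742 185.42816111]
-53 [332.70715825 186.94060891]
-59.5 [334.78262779 188.59703214]
47 [303.50110581 163.63138525]
53 [301.89683804 162.35102611]
59.5 [300.1761125  160.97772253]
-47 [327.34964988 186.85958276] [334.24131365 184.0104695 ]
-59.5 [331.3015364  190.05971544] [338.22996516 187.1485316 ]
47 [300.1783262  164.85696699] [306.79440311 162.41667783]
59.5 [296.87168823 162.17933944] [303.45150676 159.78666206]
[470.81391288  80.80186794 139.        ]
[468.67130317  79.31984955 141.        ]
```

View pics/d.png

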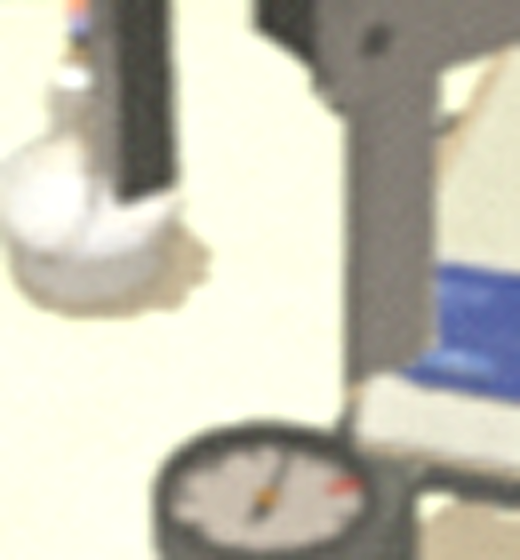

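Scene calibration agrees with the fingertips to under a pixel. The spindle is at about (472,82), so I'm descending.

jog_arm(
  series=[
    [0, 0, -0.2, 0, 0, 0, 0],
    [0, 0, -0.4, 0, 0, 0, 0],
    [0, 0, -0.55, 0, 0, 0, 0],
    [0, 0, -0.65, 0, 0, 0, 0],
    [0, 0, -0.74, 0, 0, 0, 0],
    [0, 0, -0.74, 0, 0, 0, 0],
    [0, 0, -0.74, 0, 0, 0, 0],
  ],
  grip_force=4,
)

```text
clock: 2.53
eef_pos: [471.7, 82.7, 124.9]
eef_rot: [3.142, -0.0, 2.774]
wrist_force: [-0.3, -0.7, 0.1]
finger_gap: 93.6
finger_force: 0.0
```

jog_arm(
  series=[
    [0, 0, 0, 0, 0, 0, 0.25],
    [0, 0, 0, 0, 0, 0, 0.3],
    [0, 0, 0, 0, 0, 0, 0.3],
    [0, 0, 0, 0, 0, 0, 0.3],
    [0, 0, 0, 0, 0, 0, 0.3],
    [0, 0, 0, 0, 0, 0, 0.3],
  ],
)

```text
clock: 3.03
eef_pos: [471.9, 82.2, 124.8]
eef_rot: [3.142, 0.0, 2.773]
wrist_force: [0.4, -0.5, -0.3]
finger_gap: 65.6
finger_force: 0.0
```

jog_arm(
  series=[
    [0, 0, 0, 0, 0, 0, 0.34],
    [0, 0, 0, 0, 0, 0, 0.38],
    [0, 0, 0, 0, 0, 0, 0.4],
    [0, 0, 0, 0, 0, 0, 0.4],
    [0, 0, 0, 0, 0, 0, 0.4],
    [0, 0, 0, 0, 0, 0, 0.4],
  ],
)

```text
clock: 3.53
eef_pos: [472.2, 83.0, 124.8]
eef_rot: [3.14, 0.0, 2.773]
wrist_force: [2.3, 7.9, -1.1]
finger_gap: 62.8
finger_force: 4.0
```

jog_arm(
  series=[
    [0.004, 0.012, 0, 0, 0, 0, 0.42],
    [0.004, 0.012, 0, 0, 0, 0, 0.42],
    [0.004, 0.012, 0, 0, 0, 0, 0.42],
    [0.004, 0.012, 0, 0, 0, 0, 0.42],
    [0.004, 0.012, 0, 0, 0, 0, 0.42],
  ],
)

```text
clock: 3.95
eef_pos: [472.7, 84.4, 124.8]
eef_rot: [3.14, 0.001, 2.773]
wrist_force: [3.1, 7.2, -0.9]
finger_gap: 59.7
finger_force: 4.0
```

jog_arm(
  series=[
    [0.003, 0.008, 0, 0, 0, 0, 0.44],
    [0.003, 0.008, 0, 0, 0, 0, 0.44],
    [0.003, 0.008, 0, 0, 0, 0, 0.44],
    [0.003, 0.008, 0, 0, 0, 0, 0.44],
  ],
  grip_force=12,
)

```text
clock: 4.28
eef_pos: [472.8, 84.5, 124.7]
eef_rot: [-3.142, 0.0, 2.773]
wrist_force: [0.6, -1.7, 1.9]
finger_gap: 59.6
finger_force: 12.0
```

jog_arm(
  series=[
    [0, 0, 0, 0, 0, 0.06, 0.44],
    [0, 0, 0, 0, 0, 0.12, 0.44],
    [0, 0, 0, 0, 0, 0.18, 0.44],
    [0, 0, 0, 0, 0, 0.24, 0.44],
    [0, 0, 0, 0, 0, 0.3, 0.44],
    [0, 0, 0, 0, 0, 0.3, 0.44],
  ],
)

```text
clock: 4.78
eef_pos: [472.7, 83.6, 124.7]
eef_rot: [-3.14, -0.0, -3.033]
wrist_force: [-1.2, -8.7, 3.3]
finger_gap: 59.6
finger_force: 12.0
```

jog_arm(
  series=[
    [0, 0, 0, 0, 0, 0.06, 0.44],
    [0, 0, 0, 0, 0, 0.12, 0.44],
    [0, 0, 0, 0, 0, 0.18, 0.44],
    [0, 0, 0, 0, 0, 0.22, 0.44],
    [0, 0, 0, 0, 0, 0.25, 0.44],
    [0, 0, 0, 0, 0, 0.25, 0.44],
    [0, 0, 0, 0, 0, 0.25, 0.44],
    [0, 0, 0, 0, 0, 0.25, 0.44],
  ],
)

```text
clock: 5.45
eef_pos: [473.0, 82.9, 124.8]
eef_rot: [-3.139, -0.001, -2.647]
wrist_force: [1.0, -15.8, 2.2]
finger_gap: 59.7
finger_force: 12.0
```

```bash
python3 - <<'E'
from cell import manip
from h import *
o=[]
for n,(u,v) in(("top",(312,213)),("scene",(318,203))):
    c=manip.camera(n);pickle.dump(c,open(n+"2.pkl","wb"))
    i=c["frame"][v-25:v+25,u-33:u+33,::-1];o.append(cv2.resize(i,(396,300),interpolation=cv2.INTER_CUBIC)*1.0)
cv2.imwrite("pics/e.png",np.clip(np.hstack(o)*1.5,0,255).astype(np.uint8))
E
```

```text
(no output)
```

View pics/e.png

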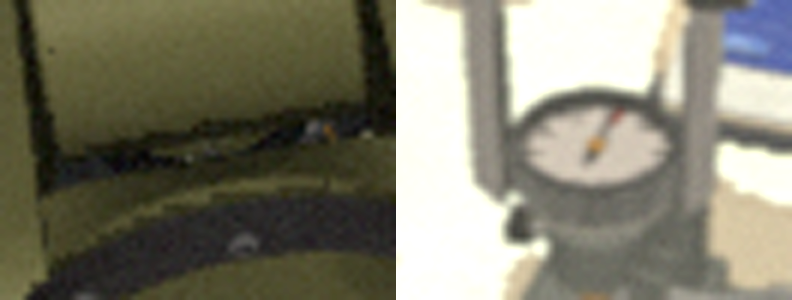

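The scene picture shows the red mark under the pointer, as far as its resolution allows. I'll relieve the side load, release, and back off to look from the top.

jog_arm(
  series=[
    [0, -0.014, 0, 0, 0, 0, 0.44],
    [0, -0.014, 0, 0, 0, 0, 0.44],
    [0, -0.014, 0, 0, 0, 0, 0.44],
    [0, -0.014, 0, 0, 0, 0, 0.2],
    [0, -0.014, 0, 0, 0, 0, 0],
    [0, -0.014, 0, 0, 0, 0, 0],
    [0, -0.014, 0, 0, 0, 0, 0],
    [0, -0.014, 0, 0, 0, 0, 0],
  ],
)

```text
clock: 6.22
eef_pos: [472.6, 83.0, 124.5]
eef_rot: [3.141, -0.0, -2.646]
wrist_force: [-0.2, 0.4, -0.2]
finger_gap: 89.6
finger_force: 0.0
```

jog_arm(
  series=[
    [0, 0, 0.2, 0, 0, 0, 0],
    [0, 0, 0.5, 0, 0, 0, 0],
    [0, 0, 0.75, 0, 0, 0, 0],
    [0, -0.25, 0.75, 0, 0, -0.07, 0],
    [0, -0.5, 0.75, 0, 0, -0.14, 0],
    [0.1, -0.8, 0.75, 0, 0, -0.21, 0],
    [0.1, -1, 0.75, 0, 0, -0.28, 0],
    [0.1, -1, 0.75, 0, 0, -0.35, 0],
  ],
)

```text
clock: 6.88
eef_pos: [484.8, -40.4, 214.5]
eef_rot: [-3.141, -0.0, 3.079]
wrist_force: [-0.1, 1.1, -0.3]
finger_gap: 94.0
finger_force: 0.0
```

```bash
python3 - <<'E'
from cell import manip
from ang import *
for k in range(2):
    T=manip.camera("top")
    try: angles(T,108); angles(T,108,hubxy=(311.776,212.877))
    except Exception as e: print(e)
pickle.dump(T,open("top3.pkl","wb"));pickle.dump(manip.camera("scene"),open("scene3.pkl","wb"))
i=T["frame"][175:250,260:360,::-1];cv2.imwrite("pics/f.png",np.clip(cv2.resize(i,None,fx=8,fy=8,interpolation=cv2.INTER_CUBIC)*1.5,0,255).astype(np.uint8))
E
```

```text
hub [311.75367647 212.87485294] red [307.89757853 203.21433246] red ang 17.795541364116396 ptr [18.  17.4 17.5]
hub [311.776 212.877] red [307.89757853 203.21433246] red ang 17.90355167864282 ptr [18.2 17.6 17.6]
hub [311.75988372 212.8744186 ] red [307.87928922 203.23468137] red ang 17.96155009258667 ptr [18.2 17.7 17.7]
hub [311.776 212.877] red [307.87928922 203.23468137] red ang 18.037414041816984 ptr [18.3 17.9 17.7]
```

View pics/f.png

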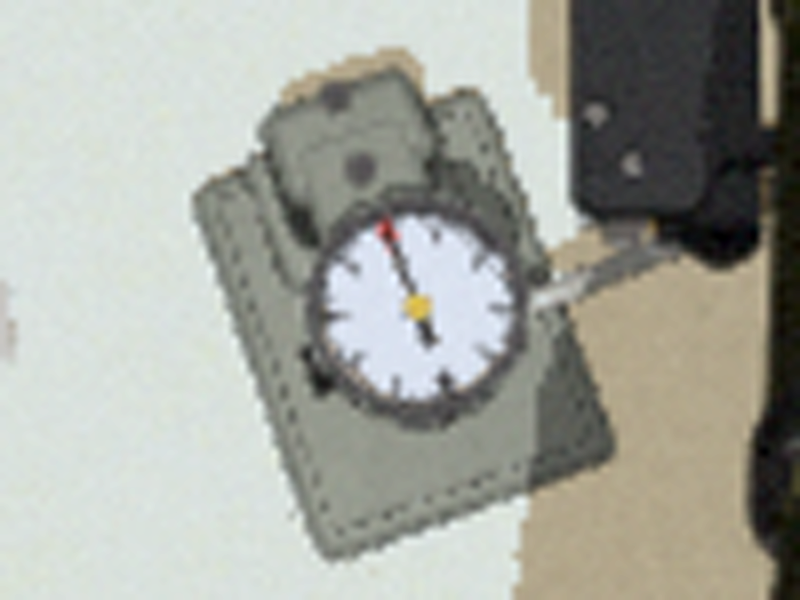

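The red mark now lies under the pointer at crop (388,228), and the broad black mark is opposite at (445,380). I'll refine the dial angle using all the long marks.

```bash
cat > pol.py <<'E'
from h import *
def samp(T,hub,r,a):
    o=cast(T,*hub,139)
    X=[proj(T,o+[r_*np.cos(t),r_*np.sin(t),0]) for t in a for r_ in r]
    X=np.array(X,np.float32).reshape(len(a),len(r),2)
    return cv2.remap(T["frame"].astype(np.float32),X[...,0],X[...,1],cv2.INTER_CUBIC)
def dial(T,hub,ptr):
    a=np.radians(np.arange(0,360,.5)); out=[]
    for rr in((19,23),(20,24),(21,25)):
        I=samp(T,hub,np.linspace(*rr,5),a).min(2).mean(1)
        d=abs((np.degrees(a)-ptr+180)%360-180); red=d<0
        k=d>18
        A=np.c_[np.ones(k.sum()),np.cos(10*a[k]),np.sin(10*a[k]),np.cos(a[k]),np.sin(a[k]),np.cos(2*a[k]),np.sin(2*a[k])]
        c=np.linalg.lstsq(A,-I[k],rcond=None)[0]; out.append(np.degrees(np.arctan2(c[2],c[1]))/10%36)
    return np.round(out,2)
def ptr(T,hub,g,rr=(7,15)):
    a=np.radians(np.arange(g-22,g+22,.5)); I=samp(T,hub,np.linspace(*rr,9),a).min(2).mean(1)
    w=np.clip(np.median(I)-10-I,0,None); return np.degrees((w*a).sum()/w.sum())
E
python3 - <<'E'
from pol import *
h=(311.77,212.876)
for f_ in("top","top3"):
    T=pickle.load(open(f_+".pkl","rb"))
    for hh in(h,(h[0]+.1,h[1]),(h[0],h[1]+.1)): print(f_,dial(T,hh,17),ptr(T,hh,17),ptr(T,hh,17,(9,13)))
E
```

```text
top [3.41 3.31 3.13] 18.835079700170606 18.95919678515454
top [3.39 3.29 3.09] 19.87822324137979 20.059033866795133
top [3.44 3.33 3.13] 18.392951696234046 18.633712456525167
top3 [17.01 17.04 17.1 ] 18.812275580352065 18.852716426013824
top3 [16.91 16.96 17.03] 19.857429133398412 19.956562779095265
top3 [17.03 17.02 17.07] 18.37616673898264 18.530600545723864
```

```bash
python3 - <<'E'
from pol import *
h=(311.77,212.876)
for n in("top","top3"):
    T=pickle.load(open(n+".pkl","rb")); o=cast(T,*h,139)
    P=[]
    for r in np.arange(5,21,1.):
        P.append((r,ptr(T,h,17,(r-.5,r+.5))))
    for r in(6,7,8,9): P.append((-r,ptr(T,h,197,(r-.5,r+.5))-180))
    P=np.array(P);print(P.round(1).tolist())
    if n=="top":
        off=P[:,0]*np.tan(np.radians(P[:,1]-17))
        for k in(P[:,0]>4,(abs(P[:,0])<19),(P[:,0]>9)): c=np.polyfit(P[k,0],off[k],1);print(17+np.degrees(c[0]),c[1])
E
```

```text
[[5.0, 15.6], [6.0, 15.0], [7.0, 18.0], [8.0, 20.5], [9.0, 20.1], [10.0, 19.3], [11.0, 18.8], [12.0, 18.4], [13.0, 17.8], [14.0, 18.0], [15.0, 18.3], [16.0, 17.7], [17.0, 17.1], [18.0, 17.2], [19.0, 18.7], [20.0, 15.5], [-6.0, 16.2], [-7.0, 15.6], [-8.0, 14.3], [-9.0, 14.6]]
16.71312488221828 0.24546460115296212
16.909345280639467 0.2289445586263315
14.495637983117753 0.8520791291403869
[[5.0, 16.2], [6.0, 15.8], [7.0, 18.9], [8.0, 20.7], [9.0, 20.0], [10.0, 19.1], [11.0, 18.7], [12.0, 18.4], [13.0, 17.7], [14.0, 17.8], [15.0, 18.3], [16.0, 18.1], [17.0, 17.8], [18.0, 18.1], [19.0, 18.2], [20.0, 18.3], [-6.0, 15.5], [-7.0, 15.3], [-8.0, 14.5], [-9.0, 15.0]]
```

The dial long marks read 17.0° and the pointer 16.8°, so the zero is set within about half a degree. Next I'm turning the closed fingers over the lever pad.

jog_arm(
  series=[
    [0, 0.1, 0, 0, 0, -0.07, 1],
    [0, 0.2, 0, 0, 0, -0.14, 1],
    [0.06, 0.29, 0, 0, 0, -0.21, 1],
    [0.13, 0.29, 0, 0, 0, -0.28, 1],
    [0.13, 0.29, 0, 0, 0, -0.35, 1],
    [0.13, 0.29, 0, 0, 0, -0.42, 1],
    [0.13, 0.29, 0, 0, 0, -0.49, 1],
    [0.13, 0.29, 0, 0, 0, -0.56, 1],
  ],
)

```text
clock: 7.7
eef_pos: [500.2, -1.3, 214.6]
eef_rot: [-3.142, -0.0, 2.208]
wrist_force: [-0.3, 0.2, 1.0]
finger_gap: 44.1
finger_force: 0.0
```

jog_arm(
  series=[
    [0, 0, -0.1, 0, 0, -0.07, 1],
    [0, 0, -0.2, 0, 0, -0.14, 1],
    [0, 0, -0.35, 0, 0, -0.21, 1],
    [0, 0, -0.5, 0, 0, -0.22, 1],
    [0, 0, -0.65, 0, 0, -0.22, 1],
    [0, 0, -0.75, 0, 0, -0.22, 1],
    [0, 0, -0.8, 0, 0, -0.22, 1],
    [0, 0, -0.8, 0, 0, -0.22, 1],
  ],
)

```text
clock: 8.37
eef_pos: [499.8, -1.6, 117.7]
eef_rot: [-3.14, -0.001, 1.865]
wrist_force: [-1.0, 0.4, 1.6]
finger_gap: 0.8
finger_force: 0.0
```

```bash
python3 - <<'E'
from cell import manip
from pol import *
print(manip.read_state()["eef_pos"],manip.read_state()["eef_rot"])
T=manip.camera("top");S=manip.camera("scene")
print(dial(T,(311.77,212.876),17))
o=[cv2.resize(T["frame"][175:250,280:380,::-1],(400,300),interpolation=cv2.INTER_CUBIC)*1.,cv2.resize(S["frame"][170:245,290:390,::-1],(400,300),interpolation=cv2.INTER_CUBIC)*1.]
cv2.imwrite("pics/g.png",np.clip(np.hstack(o)*1.5,0,255).astype(np.uint8))
E
```

```text
[499.77570536  -1.57590268 117.67109065] [-3.13981410e+00 -7.39251088e-04  1.86543152e+00]
[17.22 17.29 17.45]
```

View pics/g.png

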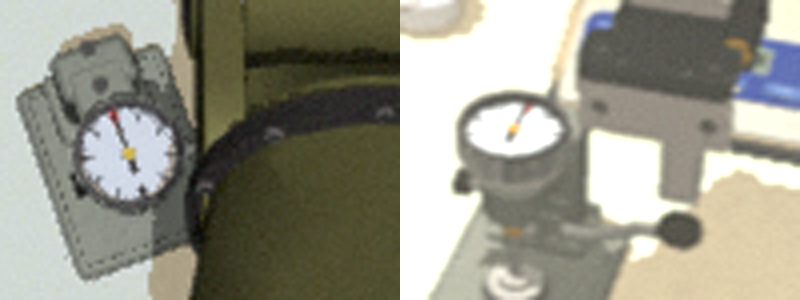

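The dial is fully visible from the top (hub at crop (130,154)), and in the scene view the closed fingers are above the pad at (683,230). Pressing in steps.

jog_arm(
  series=[
    [0.01, -0.03, -0.03, 0, 0, 0, 1],
    [0.01, -0.03, -0.06, 0, 0, 0, 1],
    [0.01, -0.03, -0.09, 0, 0, 0, 1],
    [0.01, -0.03, -0.12, 0, 0, 0, 1],
    [0.01, -0.03, -0.14, 0, 0, 0, 1],
    [0.01, -0.03, -0.16, 0, 0, 0, 1],
    [0.01, -0.03, -0.18, 0, 0, 0, 1],
    [0.01, -0.03, -0.18, 0, 0, 0, 1],
  ],
)

```text
clock: 9.13
eef_pos: [502.0, -6.5, 97.2]
eef_rot: [3.141, 0.002, 1.862]
wrist_force: [1.0, -5.7, 5.2]
finger_gap: 0.2
finger_force: 3.1
```

```bash
cat > look.py <<'E'
from cell import manip
from pol import *
s=manip.read_state();print(s["clock"],s["eef_pos"].round(1),s["wrist_force"].round(1))
T=manip.camera("top");h=(311.77,212.876);pickle.dump(T,open("topn.pkl","wb"))
a=np.radians(np.arange(0,360,1.));I=samp(T,h,np.linspace(10,15,9),a).min(2).mean(1)
g=np.degrees(a[np.argmin(I)]);print("ptr min",g,[round(ptr(T,h,g,r),1) for r in((7,15),(10,16),(12,18))],"dial",dial(T,h,17),"lift~",((17-g)%360)/36)
E
python3 look.py
```

```text
9.1333 [502.   -6.5  97.2] [ 1.  -5.7  5.2]
ptr min 301.0 [np.float64(301.3), np.float64(301.0), np.float64(301.1)] dial [16.58 16.64 16.76] lift~ 2.111111111111111
```

jog_arm(
  series=[
    [0, -0.005, -0.02, 0, 0, 0, 1],
    [0, -0.01, -0.04, 0, 0, 0, 1],
    [0, -0.01, -0.058, 0, 0, 0, 1],
    [0, -0.01, -0.058, 0, 0, 0, 1],
    [0, -0.01, -0.058, 0, 0, 0, 1],
  ],
)

```text
clock: 9.6
eef_pos: [502.3, -7.7, 90.7]
eef_rot: [3.14, 0.002, 1.862]
wrist_force: [1.6, -5.3, 6.0]
finger_gap: 0.4
finger_force: 4.0
```

```bash
python3 look.py
```

```text
9.6 [502.3  -7.7  90.7] [ 1.6 -5.3  6. ]
ptr min 221.0 [np.float64(221.3), np.float64(222.0), np.float64(222.6)] dial [16.06 16.23 16.37] lift~ 4.333333333333333
```

jog_arm(
  series=[
    [0, -0.002, -0.008, 0, 0, 0, 1],
    [0, -0.002, -0.016, 0, 0, 0, 1],
    [0, -0.002, -0.016, 0, 0, 0, 1],
    [0, -0.002, -0.016, 0, 0, 0, 1],
    [0, -0.002, -0.016, 0, 0, 0, 1],
    [0, -0.002, -0.016, 0, 0, 0, 1],
  ],
)

```text
clock: 10.15
eef_pos: [502.4, -7.9, 88.9]
eef_rot: [3.14, 0.002, 1.862]
wrist_force: [1.0, -5.8, 6.5]
finger_gap: 0.4
finger_force: 4.2
```

```bash
cat >> look.py <<'E'
h=(311.77,212.876)
for r in range(5,20): print(r,round(ptr(T,h,197,(r-.5,r+.5)),1),round(ptr(T,h,17,(r-.5,r+.5)),1),end="; ")
cv2.imwrite("pics/h.png",np.clip(cv2.resize(T["frame"][195:232,290:335,::-1],(640,526),interpolation=cv2.INTER_CUBIC)*1.5,0,255).astype(np.uint8))
E
python3 look.py
```

```text
10.15 [502.4  -7.9  88.9] [ 1.  -5.8  6.5]
ptr min 202.0 [np.float64(201.3), np.float64(201.9), np.float64(201.3)] dial [17.48 17.35 17.23] lift~ 4.861111111111111
5 201.4 22.8; 6 200.4 22.0; 7 198.9 23.1; 8 198.2 23.9; 9 200.0 24.3; 10 202.0 24.9; 11 202.0 26.9; 12 201.5 30.5; 13 201.6 nan; 14 202.3 nan; 15 202.2 nan; 16 201.5 nan; 17 200.5 19.5; 18 199.9 18.7; 19 199.3 18.2; pol.py:18: RuntimeWarning: invalid value encountered in scalar divide
  w=np.clip(np.median(I)-10-I,0,None); return np.degrees((w*a).sum()/w.sum())
```

View pics/h.png

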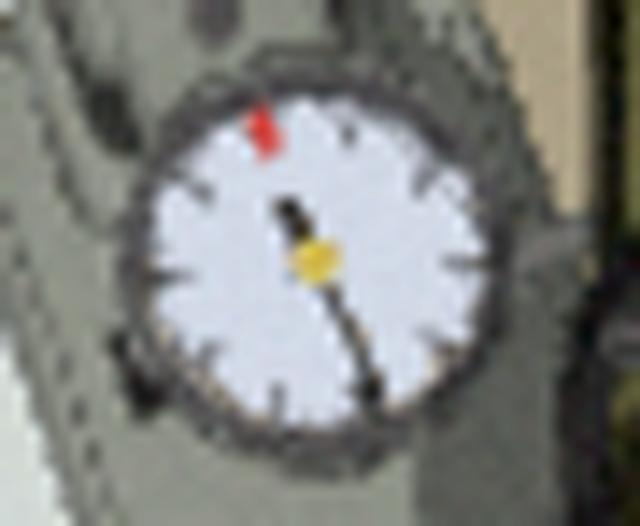

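The red mark is at crop (265,132), and the pointer tip at (370,390) is just short of the centre of the broad black mark. It needs about 0.5 mm more.

jog_arm(
  series=[
    [0, 0, -0.004, 0, 0, 0, 1],
    [0, 0, -0.004, 0, 0, 0, 1],
    [0, 0, -0.004, 0, 0, 0, 1],
    [0, 0, -0.004, 0, 0, 0, 1],
    [0, 0, -0.004, 0, 0, 0, 1],
    [0, 0, -0.004, 0, 0, 0, 1],
  ],
)

```text
clock: 10.7
eef_pos: [502.4, -8.0, 88.5]
eef_rot: [3.14, 0.002, 1.862]
wrist_force: [1.4, -5.4, 7.2]
finger_gap: 0.2
finger_force: 4.3
```

```bash
python3 look.py 2>/dev/null
```

```text
10.7 [502.4  -8.   88.5] [ 1.4 -5.4  7.2]
ptr min 197.0 [np.float64(196.8), np.float64(197.1), np.float64(197.1)] dial [16.94 17.   17.06] lift~ 5.0
5 200.3 19.3; 6 199.5 18.1; 7 197.4 17.4; 8 195.7 18.3; 9 195.3 20.1; 10 196.2 22.0; 11 197.4 24.9; 12 197.7 nan; 13 197.4 nan; 14 196.7 nan; 15 196.5 nan; 16 197.3 nan; 17 197.5 19.6; 18 196.6 18.7; 19 195.7 18.2;
```

jog_arm(
  series=[
    [0, 0, 0, 0, 0, 0, 1],
    [0, 0, 0, 0, 0, 0, 1],
    [0, 0, 0, 0, 0, 0, 1],
    [0, 0, 0, 0, 0, 0, 1],
    [0, 0, 0, 0, 0, 0, 1],
    [0, 0, 0, 0, 0, 0, 1],
    [0, 0, 0, 0, 0, 0, 1],
    [0, 0, 0, 0, 0, 0, 1],
  ],
)

```text
clock: 11.42
eef_pos: [502.4, -8.0, 88.5]
eef_rot: [3.14, 0.002, 1.862]
wrist_force: [0.9, -6.9, 6.5]
finger_gap: 0.6
finger_force: 4.3
```

```bash
python3 look.py 2>/dev/null | head -2; python3 -c "
from cell import manip
print(manip.sign_off())"
```

```text
11.4167 [502.4  -8.   88.5] [ 0.9 -6.9  6.5]
ptr min 197.0 [np.float64(196.7), np.float64(197.0), np.float64(197.1)] dial [16.96 16.95 16.94] lift~ 5.0
the job is handed in; nothing more can be done
None
```

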